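# Pack the camera module and close the case off its stay

### The arm

A 7-joint arm with a two-finger parallel gripper is mounted at the origin on the work surface. World frame = base frame: x ahead of the robot, y to its left, z up, the work surface at z = 0. Lengths are in m, angles in rad, forces in N, time in s.
With the tool pointing down it reaches from about 0.4 to 0.85 m from the base axis. Payload 10.4 kg.
Tool frame: the origin (TCP) lies at the very end of the fingers, on their centre line; the grasp point (between the pads) lies 19 mm behind it; z points along the fingers, y is the direction in which the jaws open and shut (so a half turn about z gives the same grasp; the last joint's range is limited). The gripper opens to 85 mm and grips with 20 to 120 N. Pads are 22 mm wide; open, the fingers measure 114 mm over their backs; the gripper's body (76 mm by 85 mm) begins 54 mm behind the grasp point. The pads swing forward as they close: fully open they stand 13 mm farther back than shut.
Start: joints at [1.101, 0.332, -0.065, 1.46, 0.022, 1.35, -0.088], TCP at [0.27, -0.564, 0.231] pointing down, gripper open.
Joint ranges: [-2.6, 2.6], [-0.5, 2.12], [-1.47, 1.34], [0.16, 2.42], [-1.27, 4.41], [0.06, 2.06], [-2.6, 2.6]. Speed limits (rad/s): [2.22, 2.22, 2.79, 2.79, 3.14, 3.14, 3.14].

### API

Orientations are given as a unit quaternion [x, y, z, w].
In Python, from workcell import get_obs, camera, camera_info, hand_in gives the robot as it stands.
- The arm moves only by the tool move_arm, never from a script. Its argument "moves" is a list of rows, each a list of 3 entries, a list of its own where there are three numbers: the shift along the tool's x, y, z in units of 25 mm (1.0 is 25 mm), then the turn, a rotation vector about the tool's x, y, z in degrees, then the opening, from 0 (shut) to 1 (fully open). A call has 1 to 5 rows; each row shifts and turns the commanded pose from where the row before left it, along the tool's axes as they then stand; what a row does not reach is not made up. A row lasts 1/8 s, in which the tool goes at most 62.5 mm and 10.7 degrees, less where a joint would pass 70% of its speed; a pose out of reach is approached as far as the arm can. A call is refused whole if a number of a shift passes 1 or a number of a turn 10.7, either way. A call with a gripper value outside its range is refused whole. The fingers move at their own pace and stop on an object; "squeeze" is the grip in N (left out, the last holds). Time passes only in rows, so rows that do not move let the fingers close. It gives the time, the measured TCP pose, the force and the opening at its end, in the units of the state.
- get_obs(): the state, without advancing time (a new reading comes with each control period).
- camera(name): name is "scene" or "top"; returns the picture (400x640x3 uint8, red, green, blue); there is no depth.
- camera_info(name): a dict with "fx", "fy", "cx", "cy" (pixels), "D" ([k1, k2, p1, p2, k3] as OpenCV has them; the pictures are not rectified), "origin" and "rotation" of the camera in the world. Camera axes: x right, y down, z forward; pixel columns grow to the right and rows downward; lengths in m; the calibration is good to about 2 mm. A picture is of the moment at which its call begins. camera_info takes no time and is no camera call.
- hand_in(): hands the job in, once; it reports no verdict.
The state is a dict: "clock": time; "joint_pos": joint angles; "joint_velocities": joint speeds; "tau": joint torques, N m; "position": TCP position; "ee_rot": TCP orientation; "ft_force": force on the tool from outside, world axes, zero at the start; "torque": the same for the moment, N m; "grip_width": opening from 0.0 (shut) to 1.0 (fully open).
Only numpy, scipy, OpenCV 4.12 (cv2) and the standard library are available. Lean on these libraries where they do the work, as an engineer would, in place of code of your own. Each camera call takes 0.05 s, during which the arm holds its last target. There are 200 camera calls.

### The job

Pack the camera module away: set it down, lens up and without dropping it, flat into the recess in the case's foam. Then lift the stay by its red handle beside the lid hinge until it is well clear of the brass pin and lets the lid go, and after that lower the lid gently, without slamming it, until it is fully shut. Leave the battery, the jar and the screwdriver alone.

Things in the scene. Friction and masses are not known exactly. Their poses are not given: they have to be found in the camera images.
- case: Black equipment case, fixed to the bench, 200 mm (its x) by 210 mm (its y) by 90 mm high, walls 6 mm. Origin at the centre of its underside, z up. The lid's hinge line runs along the case's x axis at case y = +105 mm, z = 90 mm; the side opposite the hinge (-y) is the one where the lid is open. Inside is a hard light-grey foam bed (recess floor darker) whose top is at z = 37 mm. Its yaw varies.
- recess (a point): Centre of the floor of the rectangular recess in the foam, at case (0, -50, 25) mm; axes as the case's. The recess is 54 mm along x, 68 mm along y and 12 mm deep. The open lid overhangs only the hinge half of the case, so the recess can be reached straight from above.
- module: Camera module, loose on the bench: a dark box 44 mm (its x) by 56 mm (its y) by 46 mm high, with a blue lens barrel 32 mm across and 16 mm tall on top (62 mm overall). 220 g nominally. Origin at the centre of its underside, z up through the lens. It fits the recess only with its y along the case's y (either way round), with 5 to 6 mm to spare on each side.
- lid (a joint): Angle of the case's lid, rad: 0 fully shut, 1.30 fully open; starts at 1.14 to 1.26. The lid is a shell 200 x 210 mm, 25 mm thick, with its lower face on the case's rim when shut. Its stiff hinge keeps it where it is left; about 2 to 5 N at its free edge moves it. With the stay down it cannot go below about 1.12.
- lid_edge (a point): Point on the outer (upper) face of the lid, mid-width, 190 mm from the hinge line along the lid and 25 mm out from the lid's lower face (20 mm short of the free edge). When shut it is at case (0, -85, 115) mm. Axes those of the lid: z is the outward normal of the lid, y points along the lid to the hinge.
- stay (a joint): Angle of the lid stay, rad: 0 down and locked, up to 0.9 raised; starts at 0. An aluminium bar on the outside of the case's +x side, pivoted on the case at case (100, -20, 72) mm about the case's x axis, sloping up to beyond the hinge. When down its end blocks a brass pin that sticks out of the lid's side by the hinge; raised above 0.15 it lets the pin pass beneath. Its pivot is stiff: about 2 N at the handle lifts it and it stays where it is left.
- stay_grip (a point): Centre of the red handle of the stay: a round bar 14 mm in diameter and 47 mm long, parallel to the case's x axis, standing out sideways from the stay. With the stay down it is at case (139.5, 123, 182) mm, 179 mm from the pivot; raising the stay carries it up and towards -y in an arc about the pivot. It can be pinched from above.
- battery: Grey battery block with a yellow band, 50 x 85 x 40 mm, loose on the bench. Not to be disturbed. Origin at the centre of its underside.
- jar: Glass jar with a metal cap, 64 mm across and 110 mm tall, loose on the bench. Not to be disturbed. Origin at the centre of its underside.
- driver: Screwdriver with an orange handle, 180 mm long, lying on the bench. Not to be disturbed. Origin about the middle of its length, x along it.

How it is judged:
By the outcome, as a careful person would: the job done as asked, in the order asked, and still so for the second after the job is handed in, with the robot touching nothing.
It also fails if it takes over 72 s, if anything falls off the work surface, if the arm or the gripper's body presses on something with over 40 N, if the wrist force passes 120 N, or if a joint passes its speed limit or range.

## Working session

There is one attempt and no reset: what is moved stays moved. The work goes in short steps, Python scripts to look and compute and a tool call to move; the robot and the scene stay as the last step left them, time stands still between calls to the robot, and variables do not carry over. Pictures are saved under pics/ and viewed, about 8 in all and at most 12, crops included, and the job is handed in when it is done.

Besides the shell and the picture viewer there is one more tool, called as name(argument=value, ...) on one line, values as JSON. move_arm: Moves the arm, as the interface text tells. Its arguments: {"type":"object","properties":{"moves":{"type":"array","items":{"type":"array"}},"squeeze":{"type":"number"}},"required":["moves"]}

```bash
mkdir -p pics; ls
python3 - <<'E'
from workcell import *
import cv2
for n in("scene","top"):
    cv2.imwrite(f"pics/{n}0.png",camera(n)[:,:,::-1]); print(n,camera_info(n))
print(get_obs())
E
```

```text
pics
scene {'fx': 435.6972098066127, 'fy': 435.6972098066127, 'cx': 324.60252544523104, 'cy': 194.99525869663185, 'D': array([-0.05558853,  0.        ,  0.        ,  0.        ,  0.        ]), 'origin': array([1.39500606, 0.18580433, 0.99420489]), 'rotation': array([ 0.58609879,  0.71641652, -0.29720616, -0.2343162 ])}
top {'fx': 481.6623698701771, 'fy': 481.6623698701771, 'cx': 318.0730502959546, 'cy': 200.9685928182185, 'D': array([-0.0531351,  0.       ,  0.       ,  0.       ,  0.       ]), 'origin': array([0.27173472, 0.00346829, 1.62533907]), 'rotation': array([ 0.70844853, -0.69929544,  0.06350863, -0.07108602])}
{'clock': 0.1, 'joint_pos': array([ 1.10138255,  0.33276703, -0.06472492,  1.46086383,  0.02158472,
        1.34990364, -0.08852192]), 'joint_velocities': array([-0.00061567, -0.00038237, -0.00117234, -0.00351823,  0.00183798,
        0.00025757,  0.00087567]), 'tau': array([ 1.87872414e-03, -6.26746702e+01,  4.97021154e-02, -3.92429495e+01,
        1.63833308e-02,  6.93199152e-03, -6.33860486e-05]), 'position': array([ 0.26992685, -0.56332859,  0.23061846]), 'ee_rot': array([ 9.75146160e-01,  2.21561679e-01, -1.55064619e-04, -6.03951441e-04]), 'ft_force': array([-0.20734317, -0.70489767, -0.4036065 ]), 'torque': array([-0.05809029,  0.01775517, -0.01365419]), 'grip_width': 0.9998739063738378}
```

View pics/scene0.png

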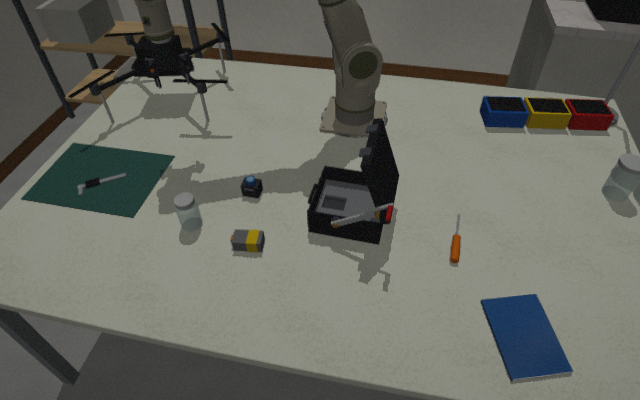

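View pics/top0.png

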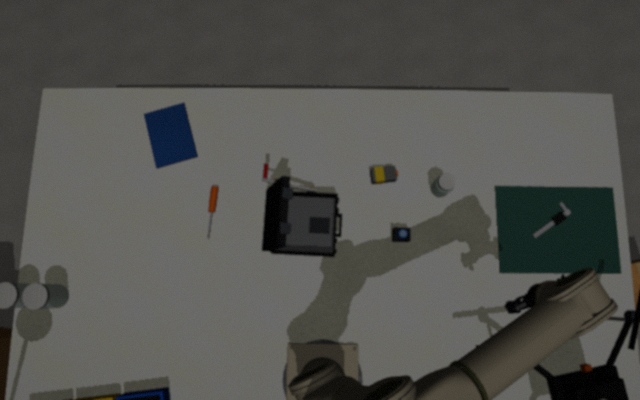

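The scene view shows the case around (350,205), with the lid open to the right and the red handle at (388,213). The module is at (252,187), the battery at (248,240), the jar at (188,212) and the driver at (456,245). The top view shows the case at (302,222), the module at (401,234) and the handle at (266,170). Next I'll view an enlarged crop of both.

```bash
cat > h.py <<'E'
import numpy as np, cv2
from scipy.spatial.transform import Rotation as R
from workcell import *
def cam(n):
    i=camera_info(n); K=np.array([[i['fx'],0,i['cx']],[0,i['fy'],i['cy']],[0,0,1]])
    return K,i['D'],np.array(i['origin']),R.from_quat(i['rotation']).as_matrix()
def ray(n,p):
    K,D,o,r=cam(n); u=cv2.undistortPoints(np.array(p,float).reshape(-1,1,2),K,D)[:,0]
    d=np.c_[u,np.ones(len(u))]@r.T; return o,d
def plane(n,p,z):
    o,d=ray(n,p); return o+d*((z-o[2])/d[:,2])[:,None]
def tri(p1,p2):
    o1,d1=ray("scene",[p1]);o2,d2=ray("top",[p2]);A=np.c_[d1[0],-d2[0]]
    s=np.linalg.lstsq(A,o2-o1,rcond=None)[0]; a=o1+s[0]*d1[0];b=o2+s[1]*d2[0]
    return (a+b)/2,np.linalg.norm(a-b)
def proj(n,P):
    K,D,o,r=cam(n); P=np.atleast_2d(P).astype(float)
    return cv2.projectPoints(P,cv2.Rodrigues(r.T)[0],-r.T@o,K,D)[0][:,0]
E
python3 - <<'E'
from h import *
t=cv2.imread("pics/top0.png"); s=cv2.imread("pics/scene0.png")
g=lambda im:np.clip(255*(im/255.)**.6,0,255).astype(np.uint8)
a=cv2.resize(g(t[145:265,250:420]),None,fx=4.7,fy=4.7,interpolation=cv2.INTER_CUBIC)
b=cv2.resize(g(s[115:255,230:405]),None,fx=4.2,fy=4.2,interpolation=cv2.INTER_CUBIC)
cv2.imwrite("pics/ct.png",a);cv2.imwrite("pics/cs.png",b)
for n,im in(("top",t),("scene",s)):
    h=cv2.cvtColor(im,cv2.COLOR_BGR2HSV)
    m=cv2.inRange(h,(100,90,60),(120,255,255)); 
    r=cv2.inRange(h,(0,170,70),(6,255,255))|cv2.inRange(h,(174,170,70),(180,255,255))
    for k,mm in(("blue",m),("red",r)):
        N,l,st,c=cv2.connectedComponentsWithStats(mm)
        print(n,k,[(st[i].tolist(),c[i].round(1).tolist()) for i in range(1,N) if st[i][4]>8])
E
```

```text
top blue [([158, 104, 25, 9, 47], [170.3, 108.0]), ([145, 111, 51, 57, 1314], [168.9, 143.6]), ([399, 229, 8, 8, 37], [402.7, 232.8]), ([117, 392, 46, 8, 105], [142.2, 395.3])]
top red [([264, 165, 3, 12, 26], [265.2, 170.7])]
scene blue [([483, 96, 46, 32, 741], [505.6, 116.4]), ([245, 176, 10, 8, 44], [249.6, 179.3]), ([481, 294, 91, 86, 4772], [525.1, 336.5])]
scene red [([566, 99, 48, 20, 176], [588.3, 111.9]), ([593, 118, 10, 3, 14], [597.6, 118.7]), ([603, 121, 4, 4, 9], [604.2, 122.4]), ([575, 123, 3, 6, 9], [575.9, 125.7]), ([586, 128, 7, 2, 9], [588.4, 128.8]), ([386, 206, 7, 15, 69], [388.8, 212.4])]
```

View pics/ct.png

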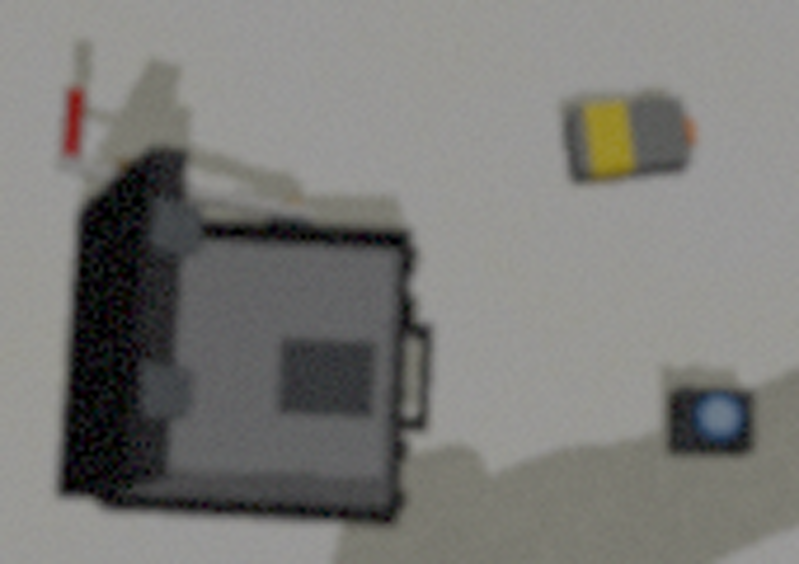

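View pics/cs.png

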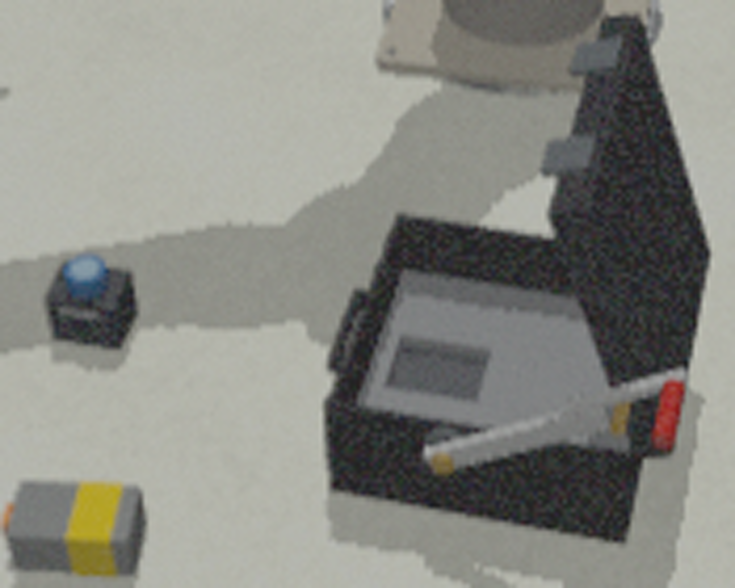

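The crops show the recess corners, the rim and the handle clearly. In the top crop, the recess spans (280..374, 340..415), the rim's free corners are (409,236) and (395,520), and the module box spans (669..752, 390..452). Now I'll measure these.

Run:
```python
from h import *
T=lambda x,y:((x+.5)/4.7-.5+250,(y+.5)/4.7-.5+145)
S=lambda x,y:((x+.5)/4.2-.5+230,(y+.5)/4.2-.5+115)
print("rim +x-y",tri(S(328,402),T(409,236)), "rim -x-y",tri(S(402,214),T(395,520)))
print("handle",tri((388.8,212.4),(265.2,170.7)))
rt=plane("top",[T(283,340),T(374,342),T(370,415),T(279,413)],.037)
rs=plane("scene",[S(395,338),S(490,348),S(480,400),S(386,387)],.037)
print("recess@37 top",rt.round(4).tolist(),rt.mean(0)); print("scene",rs.round(4).tolist(),rs.mean(0))
print("base corner",plane("scene",[S(333,490),S(628,542)],0))
print("lens",tri((249.6,179.3),(402.7,232.8)),plane("top",[(402.7,232.8)],.062),plane("scene",[(249.6,179.3)],.062))
# module box mask in top
im=cv2.imread("pics/top0.png")
c=im[215:255,380:430].max(2).astype(int)
m=((c<62)|((im[215:255,380:430,0].astype(int)-im[215:255,380:430,2])>25)).astype(np.uint8)
n,l,st,ce=cv2.connectedComponentsWithStats(m);k=1+st[1:,4].argmax()
pts=np.argwhere(l==k)[:,::-1]+[380,215]; r=cv2.minAreaRect(pts.astype(np.float32)); print(r,st[k])
b=cv2.boxPoints(r);print("box@46",plane("top",b,.046).round(4).tolist(),plane("top",[r[0]],.046))
# rim of case in top: dark rows
```

```text
rim +x-y (array([ 0.5906759 , -0.03991393,  0.08384375]), np.float64(0.0035477568965597696)) rim -x-y (array([ 0.39353517, -0.03073096,  0.08253152]), np.float64(0.0014026650747462296))
handle (array([0.64402932, 0.18525596, 0.18065005]), np.float64(0.0017293887553102758))
recess@37 top [[0.5235, 0.0495, 0.037], [0.5229, -0.0151, 0.037], [0.4707, -0.0128, 0.037], [0.4713, 0.0514, 0.037]] [0.49708817 0.01826251 0.037     ]
scene [[0.4782, -0.0197, 0.037], [0.475, 0.0503, 0.037], [0.527, 0.052, 0.037], [0.5275, -0.016, 0.037]] [0.50191621 0.01663188 0.037     ]
base corner [[ 5.98010965e-01 -3.98738928e-02  1.11022302e-16]
 [ 6.04122365e-01  1.69291219e-01  0.00000000e+00]]
lens (array([ 0.4720279 , -0.25762478,  0.0552985 ]), np.float64(0.0024118471022204916)) [[ 0.47082872 -0.25533658  0.062     ]] [[ 0.47870633 -0.25570024  0.062     ]]
((400.5, 234.0), (16.0, 19.0), 90.0) [ 11  11  20  17 307]
box@46 [[0.495, -0.2197, 0.046], [0.4958, -0.2826, 0.046], [0.4427, -0.2815, 0.046], [0.442, -0.2189, 0.046]] [[ 0.46880171 -0.25064959  0.046     ]]
```

Run:
```python
from h import *
from scipy.optimize import least_squares
T=lambda x,y:((x+.5)/4.7-.5+250,(y+.5)/4.7-.5+145)
S=lambda x,y:((x+.5)/4.2-.5+230,(y+.5)/4.2-.5+115)
top=[((100,-105,90),T(409,236)),((-100,-105,90),T(395,520)),((27,-16,37),T(283,340)),((27,-84,37),T(374,342)),((-27,-84,37),T(370,415)),((-27,-16,37),T(279,413)),((139.5,123,182),(265.2,170.7))]
sc=[((100,-105,90),S(328,402)),((-100,-105,90),S(402,214)),((-27,-84,37),S(395,338)),((-27,-16,37),S(490,348)),((27,-16,37),S(480,400)),((27,-84,37),S(386,387)),((100,-105,0),S(333,490)),((100,105,0),S(628,542)),((139.5,123,182),(388.8,212.4))]
def pts(q,L):
    P=np.array([l[0] for l in L])/1000.; return P@R.from_euler('z',q[2]).as_matrix().T+[q[0],q[1],0]
def f(q,which):
    e=[]
    if 't' in which:e.append(proj("top",pts(q,top))-[l[1] for l in top])
    if 's' in which:e.append(proj("scene",pts(q,sc))-[l[1] for l in sc])
    return np.concatenate(e).ravel()
for w in('t','s','ts'):
    r=least_squares(f,[.49,.06,0],args=(w,),loss='soft_l1'); print(w,r.x.round(4),np.degrees(r.x[2]).round(2)); print(f(r.x,w).reshape(-1,2).round(1).tolist())
g=lambda im:np.clip(255*(im/255.)**.5,0,255).astype(np.uint8)
t=cv2.imread("pics/top0.png"); s=cv2.imread("pics/scene0.png")
cv2.imwrite("pics/mod.png",np.hstack([cv2.resize(g(t[218:250,384:416]),None,fx=12,fy=12,interpolation=cv2.INTER_CUBIC),cv2.resize(g(s[170:202,236:268]),None,fx=12,fy=12,interpolation=cv2.INTER_CUBIC)]))
```

```text
t [ 0.4983  0.0693 -0.0463] -2.65
[[0.7, -1.3], [0.3, -0.2], [-0.8, -0.3], [0.2, 0.4], [0.1, 1.0], [-1.0, 0.2], [0.1, 0.1]]
s [ 0.5021  0.0677 -0.0335] -1.92
[[-0.3, 0.5], [-1.1, -0.8], [1.8, -1.2], [0.8, 0.0], [-0.5, 0.3], [-0.3, -0.3], [-0.3, 0.1], [-0.1, 0.4], [0.6, 0.1]]
ts [ 0.5002  0.0685 -0.0409] -2.35
[[0.8, -2.0], [0.8, -1.0], [-0.5, -0.9], [0.4, -0.3], [0.5, 0.3], [-0.6, -0.4], [0.1, -0.3], [-0.1, -0.1], [-0.5, -1.3], [2.3, -1.7], [1.2, -0.4], [-0.2, -0.1], [0.1, -0.9], [-0.0, -0.6], [-0.0, 0.1], [0.5, -0.2]]
```

View pics/mod.png

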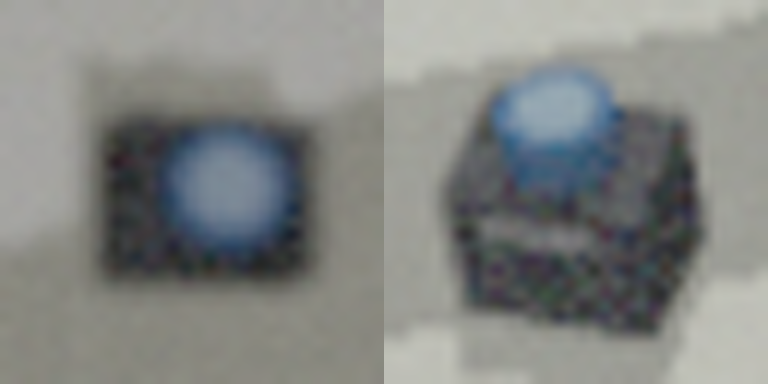

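The module box spans about (100..317, 118..278) in the top crop. The lens sits towards world -y, at (228,187). In the scene crop the base corners are (467,305), (657,333) and (700,235).

Run:
```python
from h import *
T=lambda x,y:((x+.5)/12-.5+384,(y+.5)/12-.5+218)
S=lambda x,y:((x-384+.5)/12-.5+236,(y+.5)/12-.5+170)
print("top +x-y@46, ", plane("top",[T(317,120)],.046)," -x+y@0",plane("top",[T(100,278)],0), "-x+y@46 if vertical hidden",plane("top",[T(100,278)],.046))
print("scene base",plane("scene",[S(467,305),S(657,333),S(700,235)],0))
print("scene topface FL,BR",plane("scene",[S(448,200),S(690,115),S(660,228)],.046))
print("lens top centre",plane("top",[T(228,187)],.062),plane("scene",[S(553,103)],.062))
```

```text
top +x-y@46,  [[ 0.49063176 -0.28233716  0.046     ]]  -x+y@0 [[ 0.4513704  -0.22843915  0.        ]] -x+y@46 if vertical hidden [[ 0.44628639 -0.22187576  0.046     ]]
scene base [[ 0.49207404 -0.28418489  0.        ]
 [ 0.49230769 -0.23070301  0.        ]
 [ 0.45455855 -0.2306197   0.        ]]
scene topface FL,BR [[ 0.49820629 -0.28014461  0.046     ]
 [ 0.45528771 -0.22762434  0.046     ]
 [ 0.49758246 -0.22235388  0.046     ]]
lens top centre [[ 0.46975508 -0.25479953  0.062     ]] [[ 0.47357821 -0.25734865  0.062     ]]
```

Estimates:
- Module is centred at about (0.472, -0.256) with yaw about 0.
- Case is centred at about (0.500, 0.0685) with yaw -2.35°.
- Recess is therefore at about (0.498, 0.0185).

First I turn the tool so its y lies along world x, then travel to above the module.

move_arm(moves=[[[0, 0, 0], [0, 0, -10.7], 1], [[0, 0, 0], [0, 0, -10.7], 1], [[0, 0, 0], [0, 0, -10.7], 1], [[0, 0, 0], [0, 0, -10.7], 1], [[0, 0, 0], [0, 0, -10.7], 1]], squeeze=40)

```text
clock: 0.72
position: [0.2699, -0.5635, 0.2308]
ee_rot: [0.769, 0.639, 0.0, -0.0]
ft_force: [1.4, 0.5, 0.6]
grip_width: 1.002
```

move_arm(moves=[[[0, 0, 0], [0, 0, -10.7], 1], [[1, 0.65, 0], [0, 0, 0], 1], [[1, 0.65, 0], [0, 0, 0], 1], [[1, 0.65, 0], [0, 0, 0], 1], [[1, 0.65, 0], [0, 0, 0], 1]])

```text
clock: 1.35
position: [0.3357, -0.4629, 0.2309]
ee_rot: [0.708, 0.706, 0.0, -0.0]
ft_force: [-0.3, 0.1, 1.2]
grip_width: 1.001
```

move_arm(moves=[[[1, 0.65, 0], [0, 0, 0], 1], [[1, 0.65, 0], [0, 0, 0], 1], [[1, 0.65, 0], [0, 0, 0], 1], [[1, 0.65, 0], [0, 0, 0], 1], [[0, 0, 0], [0, 0, 0], 1]])

```text
clock: 1.98
position: [0.4022, -0.3618, 0.2312]
ee_rot: [0.707, 0.707, 0.0, -0.0]
ft_force: [-0.6, -0.0, 0.2]
grip_width: 1.0
```

move_arm(moves=[[[1, 0.7, 0.8], [0, 0, 0], 1], [[1, 0.7, 0.8], [0, 0, 0], 1], [[1, 0.7, 0.8], [0, 0, 0], 1], [[1, 0.7, 0.8], [0, 0, 0], 1], [[0.24, 0, 0.8], [0, 0, 0], 1]])

```text
clock: 2.6
position: [0.472, -0.257, 0.1305]
ee_rot: [0.708, 0.707, 0.0, -0.0]
ft_force: [0.2, -0.8, 0.4]
grip_width: 1.005
```

move_arm(moves=[[[0, 0, 0.8], [0, 0, 0], 1], [[0, 0, 0.8], [0, 0, 0], 1], [[0, 0, 0.6], [0, 0, 0], 1], [[0, 0, 0.6], [0, 0, 0], 1], [[0, 0, 0], [0, 0, 0], 1]])

```text
clock: 3.22
position: [0.4704, -0.2582, 0.0603]
ee_rot: [0.708, 0.706, -0.0, -0.001]
ft_force: [0.2, 0.1, -0.5]
grip_width: 0.998
```

Run:
```python
from h import *
g=lambda im:np.clip(255*(im/255.)**.6,0,255).astype(np.uint8)
t=camera("top")[:,:,::-1]; s=camera("scene")[:,:,::-1];print(get_obs()['position'])
cv2.imwrite("pics/g1.png",np.hstack([cv2.resize(g(t[200:270,360:440]),None,fx=5,fy=5,interpolation=cv2.INTER_CUBIC),cv2.resize(g(s[140:210,215:295]),None,fx=5,fy=5,interpolation=cv2.INTER_CUBIC)]))
```

```text
[ 0.47138818 -0.25853972  0.06166015]
```

View pics/g1.png

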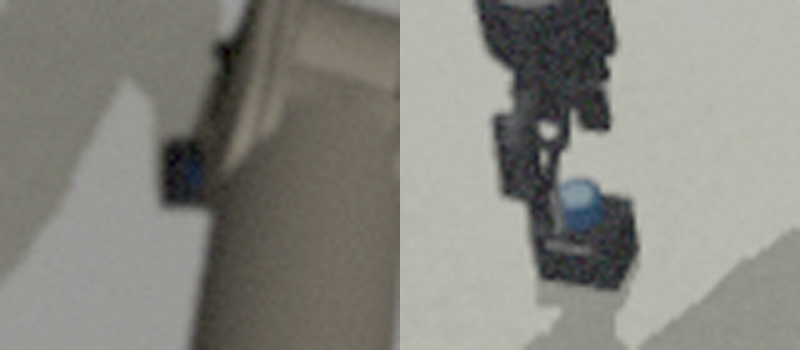

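The scene crop shows the near finger tip at about (540,225) in the crop, in front of the module and left of the lens. I'll compare that with the projection.

Run:
```python
from h import *
f=lambda P:((proj("scene",P)-[215,140]+.5)*5-.5+[400,0]).round(0).tolist()
print("near finger tip centre inner/outer",f([[.514,-.2585,.073],[.528,-.2585,.073],[.521,-.2585-.011,.073],[.521,-.2585+.011,.073]]))
print("lens top",f([[.472,-.256,.062]]),"module top corners",f([[.472+a*.022,-.256+b*.028,.046] for a,b in((1,-1),(1,1),(-1,1),(-1,-1))]))
```

```text
near finger tip centre inner/outer [[550.0, 224.0], [542.0, 240.0], [529.0, 229.0], [563.0, 234.0]]
lens top [[578.0, 191.0]] module top corners [[528.0, 228.0], [613.0, 240.0], [634.0, 192.0], [551.0, 181.0]]
```

The prediction matches, so the alignment is good. Next I descend and grip.

move_arm(moves=[[[0.08, 0, 0.6], [0, 0, 0], 1], [[0, 0, 0.6], [0, 0, 0], 1], [[0, 0, 0.5], [0, 0, 0], 1], [[0, 0, 0], [0, 0, 0], 0.7], [[0, 0, 0], [0, 0, 0], 0.5]], squeeze=40)

```text
clock: 3.95
position: [0.4714, -0.2564, 0.019]
ee_rot: [0.708, 0.706, 0.0, 0.0]
ft_force: [-0.3, 0.2, 0.6]
grip_width: 0.606
```

move_arm(moves=[[[0, 0, 0], [0, 0, 0], 0.3], [[0, 0, 0], [0, 0, 0], 0.3], [[0, 0, 0], [0, 0, 0], 0.3], [[0, 0, 0], [0, 0, 0], 0.3], [[0, 0, 0], [0, 0, 0], 0.3]])

```text
clock: 4.58
position: [0.4716, -0.2566, 0.0194]
ee_rot: [0.708, 0.706, 0.0, 0.001]
ft_force: [-0.0, -0.4, 5.5]
grip_width: 0.508
```

move_arm(moves=[[[0, 0, -0.3], [0, 0, 0], 0.3], [[0, 0, -0.8], [0, 0, 0], 0.3], [[0, 0, -1], [0, 0, 0], 0.3], [[0, 0, -1], [0, 0, 0], 0.3], [[0, 0, -1], [0, 0, 0], 0.3]])

```text
clock: 5.2
position: [0.4707, -0.2562, 0.1221]
ee_rot: [0.708, 0.706, -0.0, -0.0]
ft_force: [0.1, -0.3, -2.1]
grip_width: 0.507
```

move_arm(moves=[[[0.5, 0.1, -1], [0, 0, 0], 0.3], [[0.8, 0.1, -0.7], [0, 0, 2.3], 0.3], [[0.9, 0.1, 0], [0, 0, 0], 0.3], [[0.9, 0.1, 0], [0, 0, 0], 0.3], [[0.9, 0.1, 0], [0, 0, 0], 0.3]])

```text
clock: 5.82
position: [0.4863, -0.156, 0.1638]
ee_rot: [0.722, 0.692, -0.0, -0.0]
ft_force: [-0.4, -0.4, -2.1]
grip_width: 0.51
```

move_arm(moves=[[[0.9, 0.1, 0], [0, 0, 0], 0.3], [[0.9, 0.1, 0], [0, 0, 0], 0.3], [[0.9, 0.1, 0], [0, 0, 0], 0.3], [[0.9, 0.1, 0], [0, 0, 0], 0.3], [[0.9, 0.1, 0], [0, 0, 0], 0.3]])

```text
clock: 6.45
position: [0.5037, -0.0442, 0.1638]
ee_rot: [0.722, 0.692, -0.0, -0.0]
ft_force: [-0.2, -0.5, -1.7]
grip_width: 0.506
```

move_arm(moves=[[[0.9, 0.1, 0], [0, 0, 0], 0.3], [[0.9, 0.1, 0], [0, 0, 0], 0.3], [[0.7, 0, 0], [0, 0, 0], 0.3], [[0, 0, 0], [0, 0, 0], 0.3], [[0, 0, 0], [0, 0, 0], 0.3]])

```text
clock: 7.08
position: [0.5116, 0.0163, 0.1637]
ee_rot: [0.723, 0.691, -0.0, 0.0]
ft_force: [-0.6, -0.1, -1.4]
grip_width: 0.511
```

Run:
```python
from h import *
g=lambda im:np.clip(255*(im/255.)**.6,0,255).astype(np.uint8)
t=camera("top")[:,:,::-1]; s=camera("scene")[:,:,::-1];o=get_obs();print(o['position'],o['ee_rot'],o['grip_width'],o['joint_pos'])
cv2.imwrite("pics/g2.png",np.hstack([cv2.resize(g(t[165:265,250:360]),None,fx=3.6,fy=3.6,interpolation=cv2.INTER_CUBIC),cv2.resize(g(s[130:230,295:405]),None,fx=3.6,fy=3.6,interpolation=cv2.INTER_CUBIC)]))
```

```text
[0.51170551 0.01616737 0.16376101] [ 7.22849074e-01  6.91005891e-01 -2.49380176e-04  1.15901589e-04] 0.5085018326875382 [ 0.47673169  0.19298981 -0.65621434  1.81569055  0.12764968  1.1754856
 -0.26490239]
```

View pics/g2.png

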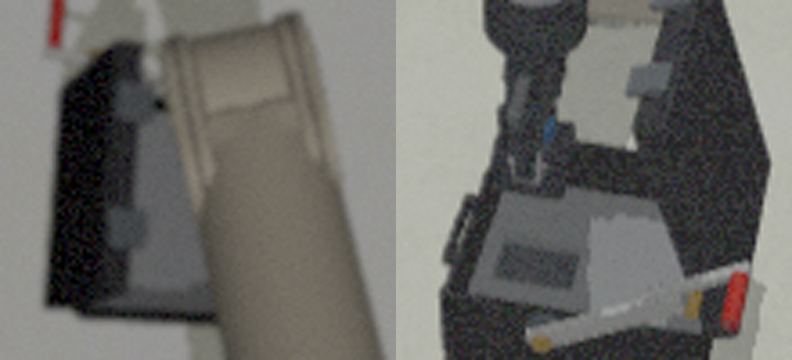

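The scene crop shows the module held upright behind the recess, with its right-back top corner at about (574,124). The recess corners are roughly (503,243), (579,252), (572,290) and (494,276). I'll calibrate the scene camera against the arm with this.

Run:
```python
from h import *
S=lambda x,y:((x-396+.5)/3.6-.5+295,(y+.5)/3.6-.5+130)
f=lambda P:((proj("scene",P)-[295,130]+.5)*3.6-.5+[396,0]).round(0).tolist()
c=np.array([.5117,.0162,.1445]);r=R.from_euler('z',-2.6,degrees=True).as_matrix()
print([f(c+r@np.array([a*.022,b*.028,z])) for a,b,z in((-1,1,.046),(1,1,.046),(1,1,0),(1,-1,0))])
P=plane("scene",[S(503,243),S(579,252),S(572,290),S(494,276)],.037);print(P.round(4).tolist(),P.mean(0))
im=cv2.imread("pics/g2.png");print(im[:,396:].shape)
# floor mask of recess: darker region inside foam, raw pixels
s=camera("scene");gr=s[190:216,318:352].mean(2).astype(int);print(gr[:, ::1])
```

```text
[[[576.0, 120.0]], [[564.0, 157.0]], [[563.0, 201.0]], [[493.0, 189.0]]]
[[0.4864, -0.0159, 0.037], [0.4845, 0.0494, 0.037], [0.5285, 0.0511, 0.037], [0.5254, -0.0154, 0.037]] [0.5062244  0.01731828 0.037     ]
(360, 396, 3)
[[12 15 11 10 43 56 56 55 53 56 53 53 55 53 53 52 49 52 56 54 53 50 54 51
  52 52 54 54 49 52 56 67 54 68]
 [10 10 16 28 53 51 51 51 53 54 56 53 53 56 50 53 48 54 51 50 55 56 47 55
  56 54 53 53 49 57 54 79 72 82]
 [12 10 13 37 50 52 53 55 53 53 53 50 52 52 55 56 52 56 50 53 54 56 55 54
  57 54 53 54 54 54 55 80 81 81]
 [13 10 10 47 54 54 53 57 53 53 54 54 56 51 56 55 50 54 49 52 53 52 54 54
  56 50 51 52 53 52 54 78 83 81]
 [10 10 32 51 54 50 54 48 50 50 52 54 50 56 54 53 51 51 53 53 51 57 54 50
  53 53 49 54 53 56 52 79 79 84]
 [12 10 49 54 51 54 52 43 47 49 49 50 48 52 52 51 52 53 53 52 52 52 54 53
  53 50 54 56 50 56 68 81 82 83]
 [11 17 49 56 52 53 53 40 46 51 49 51 44 45 48 50 50 52 47 52 49 51 53 51
  54 54 51 55 53 55 70 81 81 81]
 [10 29 50 54 54 54 47 41 38 43 45 40 45 47 49 50 46 48 45 53 50 44 48 52
  51 48 53 53 53 50 69 81 83 81]
 [13 48 52 51 55 52
[... 1207 characters left out ...]
 45 43 39 41 28 35 23 32
  32 26 54 55 55 57 68 84 82 81]
 [54 54 52 55 52 53 54 57 55 57 53 55 54 53 52 49 54 51 50 49 43 43 44 41
  35 45 53 51 54 51 69 83 83 84]
 [41 48 49 53 51 54 51 55 54 56 52 50 52 53 46 55 50 54 49 52 54 54 56 53
  54 49 50 55 52 53 53 81 84 86]
 [18 29 34 39 42 43 49 44 53 56 52 55 56 50 55 51 53 54 54 55 55 51 53 54
  57 53 54 50 50 52 53 81 82 86]
 [11 23 18 15 21 21 34 32 42 38 39 43 43 43 51 55 51 54 53 51 56 53 54 52
  53 55 53 56 53 53 54 81 85 81]
 [13 13 13 20 11 12 21 10 23 16 24 21 31 31 39 38 40 45 47 44 52 52 54 55
  54 53 53 54 57 50 51 78 84 81]
 [20 12 14 22 10 17 14 10 18 10 13 11 13 19 25 21 21 20 39 27 39 39 44 44
  50 49 53 53 52 53 54 80 84 80]]
```

Scene-to-arm bias is about 2 mm in x, which confirms the recess at about (0.498, 0.0185). Next I centre the module and lower it.

move_arm(moves=[[[0.07, -0.55, 0], [0, 0, -0.2], 0.3], [[0, 0, 0.7], [0, 0, 0], 0.3], [[0, 0, 0.7], [0, 0, 0], 0.3], [[0, 0, 0.7], [0, 0, 0], 0.3], [[0, 0, 0], [0, 0, 0], 0.3]])

```text
clock: 7.85
position: [0.497, 0.0197, 0.1094]
ee_rot: [0.721, 0.693, -0.001, -0.001]
ft_force: [-0.1, -0.2, -1.6]
grip_width: 0.507
```

Run:
```python
from h import *
g=lambda im:np.clip(255*(im/255.)**.6,0,255).astype(np.uint8)
s=camera("scene")[:,:,::-1];o=get_obs();print(o['position'],o['ee_rot'],o['grip_width'],o['ft_force'])
cv2.imwrite("pics/g3.png",cv2.resize(g(s[150:230,300:400]),None,fx=7,fy=7,interpolation=cv2.INTER_CUBIC))
```

```text
[0.49772525 0.01976774 0.11046464] [ 7.21084141e-01  6.92846935e-01 -4.54813299e-04 -7.60836942e-04] 0.5054862176884164 [-0.41428187 -0.28107555 -0.79674439]
```

View pics/g3.png

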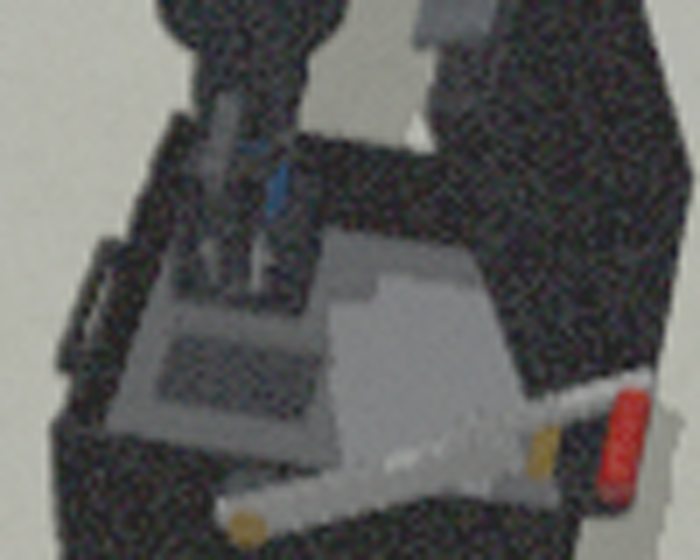

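The module's lower front edge runs from (175,295) to (305,312). The recess lies directly below it in the picture, spanning x from 155 to 325.

Run:
```python
from h import *
f=lambda P:((proj("scene",P)-[300,150]+.5)*7-.5).round(0).tolist()
r=R.from_euler('z',-2.3,degrees=True).as_matrix()
c=np.array([.4977,.0198,.0913])
print("mod",[f(c+r@np.array([.022,b*.028,0])) for b in(-1,1)])
c=np.array([.4982,.0185,.037]);print("recess top edges",[f(c+r@np.array([a*.027,b*.034,0])) for a,b in((-1,-1),(-1,1),(1,1),(1,-1))])
```

```text
mod [[[172.0, 299.0]], [[303.0, 321.0]]]
recess top edges [[[184.0, 307.0]], [[335.0, 332.0]], [[309.0, 421.0]], [[154.0, 394.0]]]
```

move_arm(moves=[[[-0.1, 0, 0.4], [0, 0, 0], 0.3], [[0, 0, 0.5], [0, 0, 0], 0.3], [[0, 0, 0.5], [0, 0, 0], 0.3], [[0, 0, 0.4], [0, 0, 0], 0.3], [[0, 0, 0.2], [0, 0, 0], 0.3]])

```text
clock: 8.52
position: [0.4977, 0.0172, 0.0604]
ee_rot: [0.721, 0.693, -0.0, -0.0]
ft_force: [0.1, -0.9, -1.3]
grip_width: 0.506
```

move_arm(moves=[[[0, 0, 0.2], [0, 0, 0], 0.3], [[0, 0, 0.15], [0, 0, 0], 0.3], [[0, 0, 0.1], [0, 0, 0], 0.3], [[0, 0, 0], [0, 0, 0], 0.3]])

```text
clock: 9.02
position: [0.4981, 0.0171, 0.05]
ee_rot: [0.721, 0.693, -0.0, 0.0]
ft_force: [0.2, 0.9, -1.9]
grip_width: 0.506
```

move_arm(moves=[[[0, 0, 0.1], [0, 0, 0], 0.3], [[0, 0, 0.08], [0, 0, 0], 0.3], [[0, 0, 0.05], [0, 0, 0], 0.3], [[0, 0, 0], [0, 0, 0], 0.3]])

```text
clock: 9.52
position: [0.498, 0.0171, 0.0444]
ee_rot: [0.721, 0.693, -0.0, 0.0]
ft_force: [-2.2, -0.7, 1.4]
grip_width: 0.508
```

The module has seated: base at about 0.025 with light contact. I release it gently and rise.

move_arm(moves=[[[0, 0, 0.03], [0, 0, 0], 0.45], [[0, 0, 0], [0, 0, 0], 0.52], [[0, 0, 0], [0, 0, 0], 0.57], [[0, 0, 0], [0, 0, 0], 0.65], [[0, 0, 0], [0, 0, 0], 0.75]])

```text
clock: 10.15
position: [0.4981, 0.0171, 0.0435]
ee_rot: [0.721, 0.693, 0.0, 0.0]
ft_force: [0.6, 0.7, 0.3]
grip_width: 0.751
```

move_arm(moves=[[[0, 0, 0], [0, 0, 0], 0.8], [[0, 0, -0.3], [0, 0, 0], 0.8], [[0, 0, -0.8], [0, 0, 0], 0.8], [[0, 0, -1], [0, 0, 0], 0.8], [[0, 0, -1], [0, 0, 0], 0.8]])

```text
clock: 10.78
position: [0.4981, 0.0173, 0.1223]
ee_rot: [0.721, 0.693, 0.0, 0.0]
ft_force: [-0.2, -1.4, -0.5]
grip_width: 0.8
```

move_arm(moves=[[[0, 0, -1], [0, 0, 0], 1], [[-0.8, 0, -1], [0, 0, 0], 1], [[-1, 0, -1], [0, 0, 0], 1], [[-1, 0, -1], [0, 0, 0], 1], [[-1, 0, -1], [0, 0, 0], 1]])

```text
clock: 11.4
position: [0.4941, -0.0784, 0.2475]
ee_rot: [0.721, 0.693, 0.0, 0.0]
ft_force: [0.5, -0.7, 0.1]
grip_width: 1.002
```

Run:
```python
from h import *
g=lambda im:np.clip(255*(im/255.)**.6,0,255).astype(np.uint8)
s=camera("scene")[:,:,::-1];t=camera("top")[:,:,::-1];o=get_obs();print(o['position'],o['ee_rot'],o['grip_width'],o['ft_force'])
cv2.imwrite("pics/s4.png",s);cv2.imwrite("pics/t4.png",t)
cv2.imwrite("pics/g4.png",np.hstack([cv2.resize(g(t[145:255,250:360]),None,fx=3.6,fy=3.6,interpolation=cv2.INTER_CUBIC),cv2.resize(g(s[120:230,290:400]),None,fx=3.6,fy=3.6,interpolation=cv2.INTER_CUBIC)]))
```

```text
[ 0.49517087 -0.08063535  0.24899742] [0.72250786 0.69135897 0.00087374 0.00209994] 1.0001621067711701 [ 0.36198797  0.22641274 -0.34508471]
```

View pics/g4.png

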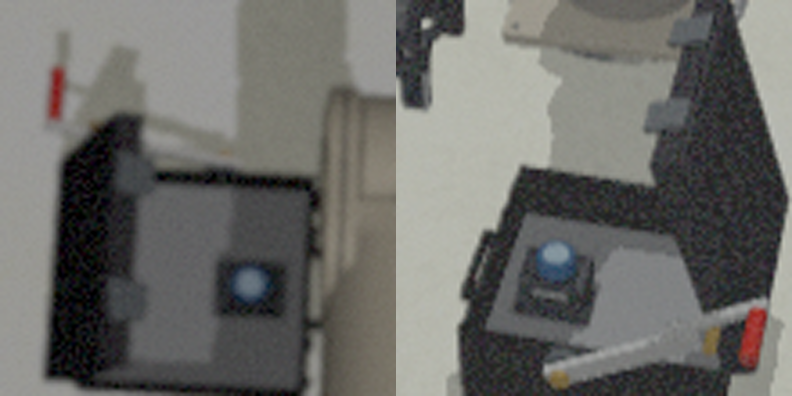

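The module is flat in the recess with the lens up: lens at (250,284) in the top crop and (555,256) in the scene crop, with an even margin. The handle, computed from the case pose, is at (0.6446, 0.1857, 0.182), which agrees with the triangulated (0.644, 0.185, 0.181).

Next I go out to +x, rise, turn the tool so the jaws open across the bar, and move above the handle. I'll grip 8 mm outward so the gripper body clears the lid side.

move_arm(moves=[[[0, 1, -0.6], [0, 0, 0], 1], [[0, 1, -0.6], [0, 0, 0], 1], [[0, 1, -0.6], [0, 0, 0], 1], [[0, 1, -0.6], [0, 0, 0], 1], [[0, 1, -0.6], [0, 0, 0], 1]])

```text
clock: 12.12
position: [0.6198, -0.0817, 0.3211]
ee_rot: [0.721, 0.693, 0.0, -0.0]
ft_force: [0.2, 0.2, 0.1]
grip_width: 1.005
```

move_arm(moves=[[[0, 1, 0], [0, 0, 10], 1], [[0, 0, 0], [0, 0, 10], 1], [[0, 0, 0], [0, 0, 10], 1], [[0, 0, 0], [0, 0, 10], 1], [[0, 0, 0], [0, 0, 10], 1]])

```text
clock: 12.75
position: [0.644, -0.0826, 0.3205]
ee_rot: [0.947, 0.321, -0.0, -0.0]
ft_force: [0.3, 1.1, 0.7]
grip_width: 1.0
```

move_arm(moves=[[[0, 0, 0], [0, 0, 10], 1], [[0, 0, 0], [0, 0, 10], 1], [[0, 0, 0], [0, 0, 10], 1], [[0, 0, 0], [0, 0, 10], 1], [[0, 0, 0], [0, 0, 0], 1]])

```text
clock: 13.38
position: [0.644, -0.0827, 0.3207]
ee_rot: [1.0, -0.019, -0.0, -0.0]
ft_force: [0.6, -0.4, 0.1]
grip_width: 1.0
```

move_arm(moves=[[[0, -1, 0], [0, 0, 0], 1], [[0, -1, 0], [0, 0, 0], 1], [[0, -1, 0], [0, 0, 0], 1], [[0, -1, 0], [0, 0, 0], 1], [[0, -1, 0], [0, 0, 0], 1]])

```text
clock: 14.0
position: [0.6489, 0.0425, 0.3208]
ee_rot: [1.0, -0.017, -0.0, -0.0]
ft_force: [1.1, 0.1, 0.3]
grip_width: 0.999
```

move_arm(moves=[[[0, -1, 0], [0, 0, 0], 1], [[0, -1, 0], [0, 0, 0], 1], [[0, -1, 0], [0, 0, 0], 1], [[0, -1, 0], [0, 0, 0], 1], [[0, -1, 0], [0, 0, 0], 1]])

```text
clock: 14.62
position: [0.6539, 0.1674, 0.3208]
ee_rot: [1.0, -0.017, -0.0, -0.0]
ft_force: [0.8, 0.2, -0.9]
grip_width: 1.002
```

move_arm(moves=[[[0, -0.7, 0], [0, 0, 0], 1], [[0, 0, 0], [0, 0, 0], 1]])

```text
clock: 14.88
position: [0.6544, 0.1851, 0.3207]
ee_rot: [1.0, -0.018, -0.0, -0.0]
ft_force: [-0.0, -0.6, -1.0]
grip_width: 1.0
```

Run:
```python
from h import *
g=lambda im:np.clip(255*(im/255.)**.6,0,255).astype(np.uint8)
s=camera("scene")[:,:,::-1];t=camera("top")[:,:,::-1];o=get_obs();print(o['position'],o['ee_rot'],o['joint_pos'])
cv2.imwrite("pics/g5.png",np.hstack([cv2.resize(g(t[130:280,240:360]),None,fx=3.3,fy=3.3,interpolation=cv2.INTER_CUBIC),cv2.resize(g(s[80:230,290:410]),None,fx=3.3,fy=3.3,interpolation=cv2.INTER_CUBIC)]))
```

```text
[0.65504707 0.18262757 0.32095088] [ 9.99802224e-01 -1.98848697e-02  3.41733613e-05  3.23438618e-04] [-0.05890444  0.46949615 -0.43901207  1.11882398  0.19416282  1.59210337
 -2.06190718]
```

View pics/g5.png

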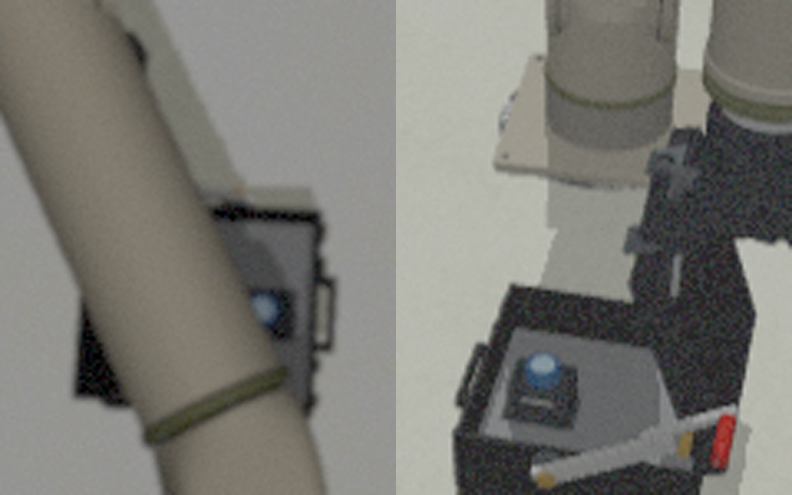

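The view shows the gripper above and behind the handle, which is red at (724,442) in the crop. The forearm is high above the lid and the module is still seated. Next I descend onto the handle.

move_arm(moves=[[[0, -0.05, 1], [0, 0, 0], 1], [[0, 0, 1], [0, 0, 0], 1], [[0, 0, 1], [0, 0, 0], 1], [[0, 0, 0.8], [0, 0, 0], 1], [[0, 0, 0], [0, 0, 0], 1]])

```text
clock: 15.6
position: [0.6545, 0.1828, 0.2246]
ee_rot: [1.0, -0.021, -0.001, 0.001]
ft_force: [0.3, -0.3, 0.3]
grip_width: 1.001
```

move_arm(moves=[[[0, 0, 0.7], [0, 0, 0], 1], [[0, 0, 0.7], [0, 0, 0], 1], [[0, 0, 0.6], [0, 0, 0], 1], [[0, 0, 0.5], [0, 0, 0], 1], [[0, 0, 0], [0, 0, 0], 1]])

```text
clock: 16.23
position: [0.6544, 0.1845, 0.1622]
ee_rot: [1.0, -0.02, -0.001, 0.0]
ft_force: [-0.6, 0.2, -0.2]
grip_width: 1.001
```

Run:
```python
from h import *
o=get_obs();print(o['position'],o['ft_force'])
s=camera("scene")[:,:,::-1];h=cv2.cvtColor(s,cv2.COLOR_BGR2HSV)[:260,340:440]
m=cv2.inRange(h,(0,150,50),(8,255,255))|cv2.inRange(h,(172,150,50),(180,255,255))
N,l,st,c=cv2.connectedComponentsWithStats(m);print([(st[i].tolist(),c[i]) for i in range(1,N) if st[i][4]>4])
g=lambda im:np.clip(255*(im/255.)**.6,0,255).astype(np.uint8)
cv2.imwrite("pics/g6.png",cv2.resize(g(s[130:240,320:430]),None,fx=5,fy=5,interpolation=cv2.INTER_CUBIC))
```

```text
[0.65437722 0.18453163 0.16219989] [-0.57179938  0.21697871 -0.22781369]
[([45, 206, 8, 16, 79], array([ 48.73417722, 213.13924051]))]
```

View pics/g6.png

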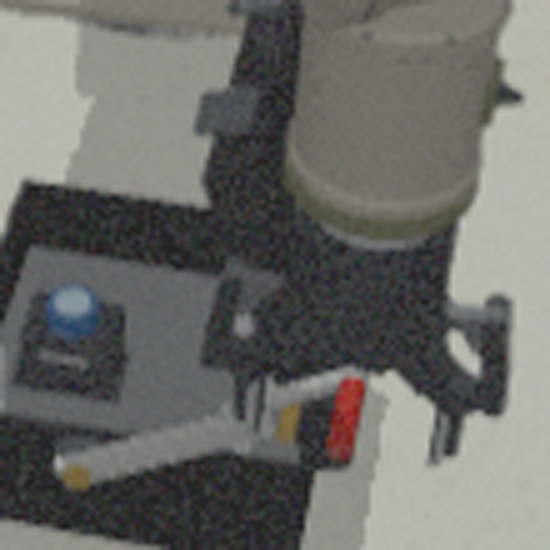

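The handle sits between the open fingers: handle at (345,418), fingers at (250,415) and (440,455). I close on it.

move_arm(moves=[[[0, 0, 0], [0, 0, 0], 0.6], [[0, 0, 0], [0, 0, 0], 0.4], [[0, 0, 0], [0, 0, 0], 0.25], [[0, 0, 0], [0, 0, 0], 0.12], [[0, 0, 0], [0, 0, 0], 0.1]], squeeze=25)

```text
clock: 16.9
position: [0.655, 0.1838, 0.1638]
ee_rot: [1.0, -0.02, 0.0, 0.001]
ft_force: [-2.1, -3.8, 2.4]
grip_width: 0.152
```

move_arm(moves=[[[0, 0, 0], [0, 0, 0], 0.08], [[0, 0, 0], [0, 0, 0], 0.08], [[0, 0, 0], [0, 0, 0], 0.08]])

```text
clock: 17.27
position: [0.655, 0.1838, 0.1637]
ee_rot: [1.0, -0.02, 0.0, 0.001]
ft_force: [-3.0, -5.5, 3.7]
grip_width: 0.155
```

Gripped. Next I lift along the arc, 0.05 rad per row.

move_arm(moves=[[[0, 0.23, -0.27], [0, 0, 0], 0.08], [[0, 0.23, -0.27], [0, 0, 0], 0.08], [[0, 0.26, -0.25], [0, 0, 0], 0.08], [[0, 0, 0], [0, 0, 0], 0.08]])

```text
clock: 17.77
position: [0.6543, 0.1665, 0.1843]
ee_rot: [1.0, -0.02, 0.0, -0.0]
ft_force: [-0.2, 0.1, -0.5]
grip_width: 0.153
```

move_arm(moves=[[[0, 0.26, -0.25], [0, 0, 0], 0.08], [[0, 0.28, -0.22], [0, 0, 0], 0.08], [[0, 0, 0], [0, 0, 0], 0.08]])

```text
clock: 18.15
position: [0.6539, 0.1533, 0.1964]
ee_rot: [1.0, -0.02, 0.001, -0.0]
ft_force: [0.7, 2.7, 4.3]
grip_width: 0.151
```

move_arm(moves=[[[0, 0.28, -0.22], [0, 0, 0], 0.08], [[0, 0.3, -0.2], [0, 0, 0], 0.08], [[0, 0.3, -0.19], [0, 0, 0], 0.08], [[0, 0, 0], [0, 0, 0], 0.08]])

```text
clock: 18.65
position: [0.6531, 0.1321, 0.2119]
ee_rot: [1.0, -0.02, 0.001, -0.001]
ft_force: [0.1, 4.5, 6.2]
grip_width: 0.15
```

```bash
cat > red.py <<'E'
from h import *
s=camera("scene")[:,:,::-1];h=cv2.cvtColor(s,cv2.COLOR_BGR2HSV)[:260,330:440]
m=cv2.inRange(h,(0,150,50),(8,255,255))|cv2.inRange(h,(172,150,50),(180,255,255))
N,l,st,c=cv2.connectedComponentsWithStats(m);print([(st[i].tolist(),(c[i]+[330,0]).round(1)) for i in range(1,N) if st[i][4]>4])
r=R.from_euler('z',-2.35,degrees=True).as_matrix()
for th in(0,.2,.3,.35,.4,.45,.5): print(th,proj("scene",r@np.array([.1395,-.02+.18*np.cos(.656+th),.072+.18*np.sin(.656+th)])+[.5002,.0685,0]).round(1))
E
python3 red.py
```

```text
[([36, 190, 7, 15, 66], array([369.2, 196.9]))]
0 [[389.2 212.3]]
0.2 [[380.3 203.5]]
0.3 [[374.9 199.4]]
0.35 [[372.1 197.5]]
0.4 [[369.1 195.7]]
0.45 [[366.  193.9]]
0.5 [[362.8 192.3]]
```

The stay is at about 0.4 rad: red centroid (369.2,196.9), and the model at 0.4 gives (369.1,195.7). Next I release, rise clear, and go behind the lid.

move_arm(moves=[[[0, 0, 0], [0, 0, 0], 0.2], [[0, 0, 0], [0, 0, 0], 0.35], [[0, 0, 0], [0, 0, 0], 0.5], [[0, 0, -0.5], [0, 0, 0], 0.5], [[0, 0, -0.8], [0, 0, 0], 0.5]])

```text
clock: 19.32
position: [0.6526, 0.1311, 0.2434]
ee_rot: [1.0, -0.02, -0.0, 0.0]
ft_force: [-0.2, 1.0, 0.5]
grip_width: 0.502
```

move_arm(moves=[[[0, 0, -1], [0, 0, 0], 0.5], [[0, 0, -1], [0, 0, 0], 0.5], [[0, 0, -1], [0, 0, 0], 0.4], [[0, 0, -1], [0, 0, 0], 0.2], [[0, 0, -1], [0, 0, 0], 0]])

```text
clock: 19.95
position: [0.6526, 0.1312, 0.3697]
ee_rot: [1.0, -0.02, 0.0, -0.0]
ft_force: [-0.5, 0.9, -0.0]
grip_width: 0.007
```

move_arm(moves=[[[0, 0, -1], [0, 0, 0], 0], [[0, 0, -0.5], [0, 0, 0], 0], [[-0.5, -0.7, 0], [0, 0, 0], 0], [[-1, -0.7, 0], [0, 0, 0], 0], [[0, 0, 0], [0, 0, 0], 0]])

```text
clock: 20.58
position: [0.6143, 0.1711, 0.4053]
ee_rot: [1.0, -0.018, -0.0, -0.0]
ft_force: [0.3, -1.0, 0.3]
grip_width: -0.001
```

```bash
cat red.py >/dev/null; python3 red.py|head -1; python3 -c "
from workcell import *;o=get_obs();print(o['position'],o['ee_rot'],o['joint_pos'].round(2),o['grip_width'])"
```

```text
[([36, 190, 8, 15, 79], array([369.5, 197. ]))]
[0.61536066 0.16943588 0.40506161] [ 9.99823691e-01 -1.87759029e-02 -1.97138927e-04  1.20471267e-04] [-0.04  0.38 -0.45  1.07  0.16  1.73 -2.05] 0.0007510172680488758
```

move_arm(moves=[[[-1, 0, 0], [0, 0, 0], 0], [[-1, 0, 0], [0, 0, 0], 0], [[-1, 0, 0], [0, 0, 0], 0], [[-1, -0.1, 0], [0, 0, 0], 0], [[-0.4, -0.1, 0], [0, 0, 0], 0]])

```text
clock: 21.25
position: [0.5062, 0.1772, 0.4052]
ee_rot: [1.0, -0.02, 0.0, 0.0]
ft_force: [-0.0, -0.1, -0.8]
grip_width: 0.003
```

move_arm(moves=[[[0, 0, 1], [0, 0, 0], 0], [[0, 0, 1], [0, 0, 0], 0], [[0, 0, 1], [0, 0, 0], 0], [[0, 0, 1], [0, 0, 0], 0], [[0, 0, 0.8], [0, 0, 0], 0]])

```text
clock: 21.88
position: [0.5072, 0.1768, 0.2836]
ee_rot: [1.0, -0.02, -0.001, 0.0]
ft_force: [0.8, 0.1, 0.3]
grip_width: -0.002
```

move_arm(moves=[[[0, 0, 0.4], [0, 0, 0], 0], [[0, 0, 0], [0, 0, 0], 0]])

```text
clock: 22.12
position: [0.507, 0.177, 0.2748]
ee_rot: [1.0, -0.02, -0.001, 0.0]
ft_force: [-0.4, -0.3, 0.4]
grip_width: 0.001
```

Run:
```python
from h import *
s=camera("scene")[:,:,::-1];o=get_obs();print(o['position'],o['ee_rot'],o['joint_pos'].round(2))
g=lambda im:np.clip(255*(im/255.)**.6,0,255).astype(np.uint8)
cv2.imwrite("pics/g7.png",cv2.resize(g(s[80:240,300:460]),None,fx=3.7,fy=3.7,interpolation=cv2.INTER_CUBIC))
```

```text
[0.50725397 0.17718456 0.27555641] [ 9.99796912e-01 -2.01527230e-02  4.16469090e-05 -3.72877622e-05] [ 0.02  0.15 -0.49  1.6   0.07  1.4  -2.09]
```

View pics/g7.png

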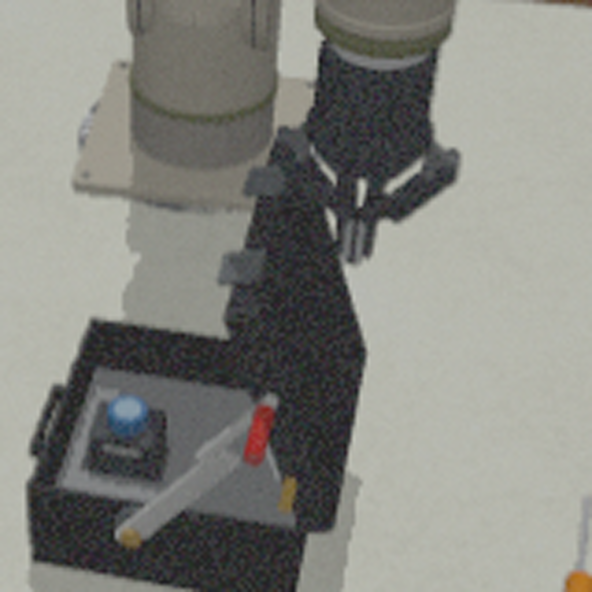

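The lid is standing open. The closed fingers are behind its outer face, with the tip at (355,255), and the stay is raised clear of the pin. Twelve pictures are used, so from here I go on numbers. I approach the lid and push it slowly along its arc.

move_arm(moves=[[[0, 0.5, 0.05], [0, 0, 0], 0], [[0, 0.5, 0.05], [0, 0, 0], 0], [[0, 0.4, 0.05], [0, 0, 0], 0], [[0, 0.36, 0.1], [0, 0, 0], 0], [[0, 0.36, 0.11], [0, 0, 0], 0]])

```text
clock: 22.8
position: [0.5051, 0.1239, 0.2667]
ee_rot: [1.0, -0.02, 0.001, -0.0]
ft_force: [1.0, 1.8, 3.8]
grip_width: 0.002
```

move_arm(moves=[[[0, 0.35, 0.14], [0, 0, 0], 0], [[0, 0.35, 0.14], [0, 0, 0], 0], [[0, 0.33, 0.17], [0, 0, 0], 0], [[0, 0.33, 0.18], [0, 0, 0], 0]])

```text
clock: 23.3
position: [0.5035, 0.0896, 0.2502]
ee_rot: [1.0, -0.02, -0.0, 0.0]
ft_force: [0.8, 0.9, 3.7]
grip_width: 0.001
```

move_arm(moves=[[[0, 0.31, 0.2], [0, 0, 0], 0], [[0, 0.31, 0.21], [0, 0, 0], 0], [[0, 0.29, 0.23], [0, 0, 0], 0], [[0, 0.29, 0.24], [0, 0, 0], 0]])

```text
clock: 23.8
position: [0.5022, 0.0597, 0.2281]
ee_rot: [1.0, -0.02, -0.0, 0.0]
ft_force: [0.7, -0.1, 2.9]
grip_width: 0.001
```

move_arm(moves=[[[0, 0.27, 0.26], [0, 0, 0], 0], [[0, 0.26, 0.27], [0, 0, 0], 0], [[0, 0.24, 0.29], [0, 0, 0], 0], [[0, 0.23, 0.29], [0, 0, 0], 0]])

```text
clock: 24.3
position: [0.5012, 0.0348, 0.2002]
ee_rot: [1.0, -0.02, -0.0, 0.0]
ft_force: [0.2, 0.3, 3.0]
grip_width: -0.003
```

move_arm(moves=[[[0, 0.21, 0.31], [0, 0, 0], 0], [[0, 0.2, 0.31], [0, 0, 0], 0], [[0, 0.17, 0.33], [0, 0, 0], 0], [[0, 0.17, 0.33], [0, 0, 0], 0]])

```text
clock: 24.8
position: [0.5005, 0.0163, 0.1682]
ee_rot: [1.0, -0.02, -0.0, 0.0]
ft_force: [0.1, -0.5, 3.1]
grip_width: -0.0
```

move_arm(moves=[[[0, 0.14, 0.3], [0, 0, 0], 0], [[0, 0.14, 0.3], [0, 0, 0], 0], [[0, 0.11, 0.3], [0, 0, 0], 0], [[0, 0.1, 0.3], [0, 0, 0], 0], [[0, 0, 0], [0, 0, 0], 0]])

```text
clock: 25.42
position: [0.4995, 0.0039, 0.138]
ee_rot: [1.0, -0.02, -0.001, 0.0]
ft_force: [0.2, -0.1, 0.4]
grip_width: 0.001
```

move_arm(moves=[[[0, 0.05, 0.16], [0, 0, 0], 0], [[0, 0.04, 0.16], [0, 0, 0], 0], [[0, 0.03, 0.16], [0, 0, 0], 0], [[0, 0.03, 0.14], [0, 0, 0], 0], [[0, 0.02, 0.1], [0, 0, 0], 0]])

```text
clock: 26.05
position: [0.4999, 0.0001, 0.1206]
ee_rot: [1.0, -0.02, 0.0, -0.0]
ft_force: [-0.6, 0.7, 0.5]
grip_width: -0.005
```

move_arm(moves=[[[0, 0, 0.08], [0, 0, 0], 0], [[0, 0, 0.08], [0, 0, 0], 0], [[0, 0, 0.06], [0, 0, 0], 0]])

```text
clock: 26.42
position: [0.4999, -0.0002, 0.1152]
ee_rot: [1.0, -0.02, 0.0, 0.0]
ft_force: [-0.3, -0.4, 1.6]
grip_width: -0.002
```

move_arm(moves=[[[0, 0, 0.05], [0, 0, 0], 0], [[0, 0, 0.05], [0, 0, 0], 0], [[0, 0, 0], [0, 0, 0], 0]])

```text
clock: 26.8
position: [0.5001, -0.0001, 0.1149]
ee_rot: [1.0, -0.02, 0.0, 0.0]
ft_force: [-10.9, -1.6, 25.0]
grip_width: -0.002
```

Firm stop at z = 0.115 m, the shut height. I retreat and check.

move_arm(moves=[[[0, 0, -0.2], [0, 0, 0], 0], [[0, 0, -0.6], [0, 0, 0], 0], [[0, 0, -1], [0, 0, 0], 0], [[0, 0, -1], [0, 0, 0], 0], [[0, 0, -1], [0, 0, 0], 0]])

```text
clock: 27.42
position: [0.4999, 0.0002, 0.2093]
ee_rot: [1.0, -0.02, 0.0, -0.0]
ft_force: [0.1, 0.4, 0.7]
grip_width: 0.001
```

move_arm(moves=[[[-1, 1, -1], [0, 0, 0], 0], [[-1, 1, -1], [0, 0, 0], 0], [[-1, 1, -1], [0, 0, 0], 0], [[0, 1, 0], [0, 0, 0], 0], [[0, 1, 0], [0, 0, 0], 0]])

```text
clock: 28.05
position: [0.4198, -0.1225, 0.284]
ee_rot: [1.0, -0.02, 0.001, 0.0]
ft_force: [0.2, 0.7, -0.5]
grip_width: -0.003
```

```bash
python3 red.py | head -1
python3 - <<'E'
from h import *
o=get_obs();print(o['clock'],o['position'],o['ft_force'].round(1))
s=camera("scene").astype(int)
r=R.from_euler('z',-2.35,degrees=True).as_matrix();w=lambda p:r@np.array(p)/1000+[.5002,.0685,0]
# vertical luminance scan across the front (+x) silhouette and the lid's -y/-x outline
g=s.mean(2)
for th in(0,.03,.06,.1):
    L=lambda x,a,n:[x,105-a*np.cos(th)+n*np.sin(th),90+a*np.sin(th)+n*np.cos(th)]
    print(th,"free edge outer -x,mid,+x:",proj("scene",[w(L(x,210,25)) for x in(-100,0,100)]).round(1).tolist())
p=proj("scene",w([0,-105,115]))[0];y=int(round(p[1]));print("row",y,g[y,int(p[0])-12:int(p[0])+8].round())
p=proj("scene",w([-100,0,115]))[0];x=int(round(p[0]));print("col",x,p[1],g[int(p[1])-9:int(p[1])+6,x].round())
a=cv2.imread("pics/scene0.png")[:,:,::-1].astype(int)
for n,(y0,y1,x0,x1) in dict(battery=(222,258,225,270),jar=(190,232,172,205),driver=(210,266,445,468)).items(): print(n,np.abs(s-a)[y0:y1,x0:x1].max(2).mean().round(1), (np.abs(s-a)[y0:y1,x0:x1].max(2)>50).sum())
E
```

```text
[([36, 190, 8, 16, 84], array([369.5, 197.2]))]
28.1 [ 0.4192646  -0.12582485  0.28362377] [-1.  -3.5 -0.3]
0 free edge outer -x,mid,+x: [[324.8, 158.2], [316.5, 179.9], [307.3, 204.1]]
0.03 free edge outer -x,mid,+x: [[325.0, 156.6], [316.7, 178.4], [307.5, 202.6]]
0.06 free edge outer -x,mid,+x: [[325.3, 155.1], [317.0, 176.9], [307.7, 201.1]]
0.1 free edge outer -x,mid,+x: [[325.8, 153.1], [317.5, 174.9], [308.2, 199.1]]
row 180 [139. 139. 140. 137. 139. 142. 139. 136. 142. 140. 138. 137.  90.  34.
  21.  21.  22.  22.  15.  18.]
col 358 163.33424600526865 [95. 96. 96. 97. 99. 97. 96. 96. 98. 99. 78. 39. 20. 23. 28.]
battery 3.0 0
jar 12.1 2
driver 2.8 0
```

```bash
python3 -c "
from workcell import *;o=get_obs();print(o['clock'],o['ft_force'].round(1),abs(o['joint_velocities']).max());print(hand_in())"
```

```text
28.15 [ 0.  -0.1  0.1] 0.0508560190823393
the job is handed in; nothing more can be done
None
```

The job is done and handed in at about 28 s on the robot's clock. The module was packed first, then the stay was lifted, then the lid was lowered.

- **Module:** it was set into the recess lens up and not dropped. It touched bottom with a few newtons. The picture afterwards showed it flat with an even margin.
- **Stay:** it was raised by the red handle to about 0.38–0.40 rad, well past the 0.15 needed. The handle was still there after the lid was shut.
- **Lid:** it was pushed down slowly with the closed fingertips at about 3–4 N. It stopped at z = 0.115 m, which is the shut height, with a 25 N reading during that last press. The lid's outline in the picture is within about 1 pixel of the shut position.
- **Battery and driver:** the pictures from before and after show no change.
- **Jar:** its image patch got a little brighter or darker overall (mean difference 12, only 2 pixels strongly changed). I put that down to the arm's moving shadow and did not check further.
- **Camera disagreement:** the two cameras differed by about 4 mm on the case's x position. I used the average, which agreed with the arm's own position to within 1–2 mm. No check failed.

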